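# Roll the reagent jar's label to the reader

### The job

Push the white jar with the blue lid gently back across the reader's plate until it rests against both rubber rollers, then roll it on the spot by dragging a fingertip round its edge until its orange label squarely faces the reader's window, then press the reader's green button right down and let go. At the end the jar still stands against the rollers with its label to the window. Its wall is thin, so never press on it with more than 16 N; keep it upright on the plate and leave the other things on the bench where they are.

Things in the scene. Friction and masses are not known exactly. Their poses are not given: they have to be found in the camera images.
- jar_center (a point): centre, half-way up, of the loose white jar with blue lid, 93 mm across, 72 mm tall (too wide to grasp), 0.3 to 0.5 kg. Straight wall 3 to 53 mm above its underside, out of round: 87 mm through the label, 93 mm across it; lid 86 mm, foot 64 mm across. It stands on the reader's plate (top 10 mm above the bench), at first 10 to 24 mm from home. Its x axis points to the label's middle, z up. Thin wall: at most 16 N
- jar_label (a point): middle of the jar's orange label on the wall, 43 mm from the jar's axis, 36 mm above its underside; it spans 60 degrees. An orange radial tab on the lid points to it. Sliding the jar takes 2 to 4 N; turning it against the rollers takes a drag of about 2 to 4 N at the wall, so a fingertip must keep pressing with some 8 to 12 N or it slips; the jar then turns with the finger
- home (a point): point fixed to the reader, 46 mm above the bench, where jar_center lies when the jar touches both rollers with its label to the window (within 3 mm of it for other turns of the oval jar). Its x axis points level to the middle of the window, z up. A pale disc on the plate marks it; the window's side is open, with room for a fingertip
- roller0: one of two black upright idler rollers, 26 mm in diameter, 11 to 68 mm above the bench; origin at the centre of its lower end, at x = -37 mm, y = +46 mm in home's frame; rigidly mounted, turns freely about its upright axis
- roller1: the other roller, alike, at x = -37 mm, y = -46 mm in home's frame. The rollers stand about 50 degrees either side of home's -x direction
- label_goal (a point): point fixed to the reader, 43 mm from home towards the window: where jar_label must come to lie
- window (a point): point fixed to the reader, 125 mm from home along home's x axis, in the plane of the reader head's dark window (62 mm wide) and 46 mm above the bench. The reader head is a grey block from 125 to 185 mm along home's x axis, 90 mm wide, its top 52 mm above the bench
- scan_top (a point): centre of the top of the reader's green push button, 28 mm across, 70 mm above the bench; it is pressed straight down
- scan (a joint): the button's travel in m: 0 up, 0.006 fully down; a spring resists with 1.5 N at first and 5 N when fully down, and it comes up by itself
- jar_next: another white jar with a GREEN lid and plain paper label, same size as the jar to be scanned; bystander, leave alone; origin at the centre of its underside
- blue_cap: loose blue screw cap, 38 mm across, 16 mm tall, beside the reader; bystander; origin under its centre
- wash_bottle: squeeze wash bottle with red top, 70 mm across, 175 mm tall; bystander; origin under its centre
- flask: conical glass flask with cork, 84 mm across, 132 mm tall; bystander; origin under its centre
- amber_bottle: amber reagent bottle, 68 mm across, 150 mm tall; bystander; origin under its centre
- beaker: glass beaker, 72 mm across, 95 mm tall; bystander; origin under its centre
- tip_box: green box with clear cover, 80 x 120 x 67 mm; bystander; origin under its centre
Things that resemble listed ones, but are neither listed nor needed, are in the scene too. Leave any yellow look-alike of the part that bears jar_center alone.

How it is judged:
On the way, in this order (a step that is already met when the one before it is completed fails the run):
1. the jar rests against both rollers (its centre within 4 mm of its place) (horizontal distance between jar_center and home below 0.004 m), for 0.1 s.
2. the jar, against the rollers, has its label facing the window (label within 8 mm of its place) (horizontal distance between jar_center and home below 0.004 m and horizontal distance between jar_label and label_goal below 0.008 m), for 0.2 s.
3. the button is pressed down while the label faces the window (all of step 2 and value of joint scan above 0.0048 m), for 0.1 s.
At the end, for the whole second after the job is handed in: The jar stands upright (within 3 degrees) with its centre within 4 mm of its place against the rollers and the middle of its label within 8 mm (about 10 degrees) of the point facing the window, and the button is up again (all of step 2 and angle between jar_center's own z axis and vertical below 0.06 rad and value of joint scan below 0.0015 m and velocity of joint scan below 0.01 m/s); the robot touches nothing.
It fails at once if the jar is pressed with more than 16 N (contact force between any of the fingers, the arm and jar above 16 N).
It fails at once if the jar is tipped (over 15 degrees) or lifted off the plate (over 10 mm) (angle between jar_center's own z axis and vertical above 0.26 rad or height (world z) of jar_center above 0.056 m).
It fails at once if another thing on the bench is moved by more than 20 mm (distance of any of jar_next, blue_cap, wash_bottle, flask, amber_bottle, beaker, tip_box from where it was at the start of the episode above 0.02 m).
It also fails if it takes over 70 s, if anything falls off the work surface, if the arm or the gripper's body presses on something with over 40 N, if the wrist force passes 120 N, or if a joint passes its speed limit or range.

### The arm

A 7-joint arm with a two-finger parallel gripper is mounted at the origin on the work surface. World frame = base frame: x ahead of the robot, y to its left, z up, the work surface at z = 0. Lengths are in m, angles in rad, forces in N, time in s.
With the tool pointing down it reaches from about 0.4 to 0.9 m from the base axis. Payload 5.5 kg.
Tool frame: the origin (TCP) lies midway between the tips of the shut fingers; the grasp point (between the pads) lies 19 mm behind it; z points along the fingers, y is the direction in which the jaws open and shut (so a half turn about z gives the same grasp; the last joint's range is limited). The gripper opens to 85 mm and grips with 20 to 120 N. Pads are 22 mm wide; open, the fingers measure 114 mm over their backs; the gripper's body (76 mm by 85 mm) begins 54 mm behind the grasp point. The pads swing forward as they close: fully open they stand 13 mm farther back than shut.
Start: joints at [0.263, 0.501, -0.427, 1.55, 0.221, 1.138, -0.21], TCP at [0.65, 0, 0.231] pointing down, gripper open.
Joint ranges: [-2.88, 2.88], [-0.31, 2.03], [-1.54, 1.56], [0.2, 2.42], [-1.41, 4.55], [0.19, 2.02], [-2.57, 2.57]. Speed limits (rad/s): [2.57, 2.57, 3.14, 3.14, 3.14, 3.14, 3.14].

### API

Orientations are given as a unit quaternion [w, x, y, z].
In Python, from cell import bot gives the robot as it stands.
- The arm moves only by the tool carry_out, never from a script. Its argument "plan" is a list that holds one entry, the list of rows, each a list of 5 numbers: the shift along the tool's x, y, z in m, then the turn about the tool's z in degrees, then the closure, from -1 (fully open) to 1 (shut). A call has 1 to 20 rows; each row is the pose to reach, as a shift and turn from the pose commanded when the call began, along the tool's axes at that moment; what a row does not reach only later rows make up. A row lasts 1/12 s, in which the tool goes at most 41.7 mm and 7.16 degrees, less where a joint would pass 70% of its speed; a pose out of reach is approached as far as the arm can. A call with a gripper value outside its range is refused whole. The fingers move at their own pace and stop on an object; "grip_force" is the grip in N (left out, the last holds). Time passes only in rows, so rows that repeat a pose let the fingers close. It gives the time, the measured TCP pose, the force and the opening at its end, in the units of the state.
- bot.get_state(): the state, without advancing time (a new reading comes with each control period).
- bot.snapshot(name): name is "scene" or "side" or "wrist"; returns (picture, depth): 480x640x3 uint8, red, green, blue; 480x640 float32, m along the optical axis (not along the pixel's ray), 0 where there is no reading.
- bot.camera_model(name): a dict with "fx", "fy", "cx", "cy" (pixels), "rvec" (rotation vector, rad) and "tvec" (3), from world to camera coordinates, as OpenCV has them. Camera axes: x right, y down, z forward; pixel columns grow to the right and rows downward; lengths in m; the calibration is good to about 2 mm. The wrist camera is an equidistant fisheye: a pixel r from the principal point sees the ray r / f radians off the axis. A picture is of the moment at which its call begins: read the wrist's pose just before it. camera_model takes no time and is no camera call; for the wrist camera it gives the pose at the moment of the call.
- bot.hand_in(): hands the job in, once; it reports no verdict.
The state is a dict: "time": time; "qpos": joint angles; "qvel": joint speeds; "joint_torque": joint torques, N m; "position": TCP position; "orientation": TCP orientation; "contact_force": force on the tool from outside, world axes, zero at the start; "wrist_torque": the same for the moment, N m; "opening": opening from 0.0 (shut) to 1.0 (fully open).
Only numpy, scipy, OpenCV 4.12 (cv2) and the standard library are available. Lean on these libraries where they do the work, as an engineer would, in place of code of your own. Each camera call takes 0.05 s, during which the arm holds its last target.

## Working session

There is one attempt and no reset: what is moved stays moved. The work goes in short steps, Python scripts to look and compute and a tool call to move; the robot and the scene stay as the last step left them, time stands still between calls to the robot, and variables do not carry over. Pictures are saved under pics/ and viewed, and the job is handed in when it is done.

Besides the shell and the picture viewer there is one more tool, called after "Emit:" as name(argument=value, ...), one argument or row to a line, values as JSON. carry_out: Moves the arm, as the interface text tells. Its arguments: {"type":"object","properties":{"plan":{"type":"array"},"grip_force":{"type":"number"}},"required":["plan"]}

```bash
ls; mkdir -p pics; python3 - <<'E'
from cell import bot
import cv2
print(bot.get_state())
for n in ["scene","side","wrist"]:
    m=bot.camera_model(n); p,d=bot.snapshot(n)
    print(n,m,d.min(),d.max())
    cv2.imwrite(f"pics/{n}0.png",p[:,:,::-1])
    import numpy as np; np.savez(f"pics/{n}0.npz",p=p,d=d,**m)
E
```

```text
pics
{'time': 0.0, 'qpos': array([ 0.26316445,  0.50188733, -0.426747  ,  1.55147374,  0.22080159,
        1.13829909, -0.21028951]), 'qvel': array([-4.80227421e-04,  8.66206803e-04, -9.95070856e-05, -1.98441083e-03,
        1.25102828e-03,  7.61701667e-04,  1.03474284e-04]), 'joint_torque': array([ 1.57038257e-04, -5.69523740e+01, -5.81651285e+00, -2.80938792e+01,
        1.07328620e-02,  1.20940185e-02,  1.30241034e-05]), 'position': array([ 6.49288559e-01, -4.77071804e-05,  2.30220816e-01]), 'orientation': array([-7.29953645e-04,  7.07082551e-01,  7.07130294e-01, -6.93257960e-04]), 'contact_force': array([-0.33319143, -0.47016682,  0.86937991]), 'wrist_torque': array([-0.01970653, -0.01316159, -0.05033733]), 'opening': 1.0019530958114289}
scene {'fx': 562.6222783939611, 'fy': 562.6222783939611, 'cx': 321.4231991334643, 'cy': 241.1186061072095, 'rvec': array([ 1.31407341,  2.22762214, -0.92941659]), 'tvec': array([ 0.31929371, -0.28361297,  1.7767651 ])} 0.0 3.9997504
side {'fx': 613.935628798932, 'fy': 613.935628798932, 'cx': 322.68564585745963, 'cy': 248.63767419546141, 'rvec': array([ 2.3277766 , -0.65122654,  0.24906464]), 'tvec': array([-0.50999374,  0.25117984,  1.45977019])} 0.0 3.9549654
wrist {'fx': 371.64829954431775, 'fy': 371.64829954431775, 'cx': 320.5824494716717, 'cy': 241.68641005631926, 'rvec': array([-2.83665750e+00, -5.20298531e-04,  2.65539360e-03]), 'tvec': array([-0.64845759, -0.03954437,  0.38043705])} 0.0 1.4509634
```

View pics/scene0.png

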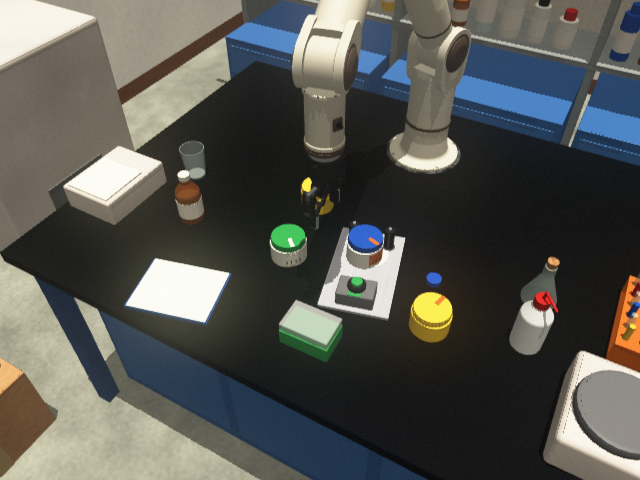

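View pics/side0.png

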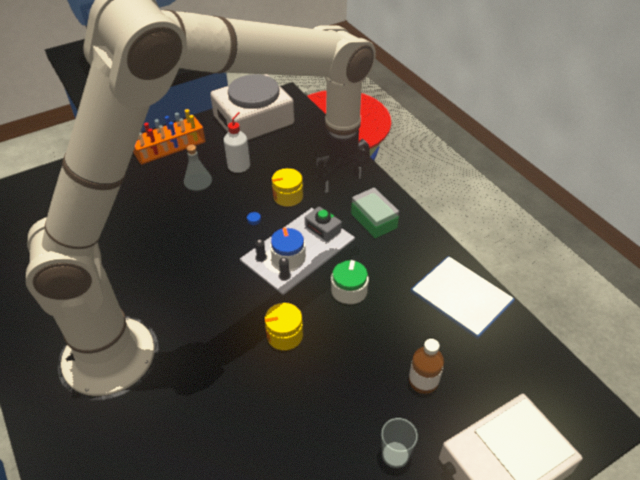

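View pics/wrist0.png

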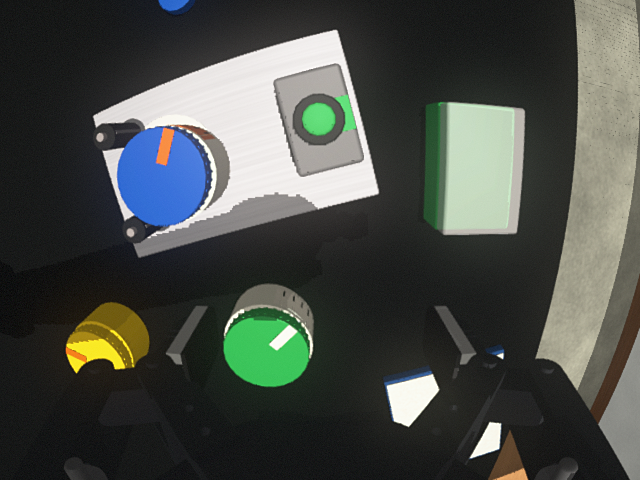

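The target is the white jar with the blue lid: scene (365,240), wrist (165,175). The yellow jars at scene (432,315) and (320,200) are look-alikes, and the green-lid jar at (289,245) is jar_next. Next I measure and check a crop.

```bash
cat > h.py <<'E'
import numpy as np, cv2
def ray(m,u,v,fish):
    R=cv2.Rodrigues(np.array(m["rvec"]))[0]; t=np.array(m["tvec"])
    x=(u-m["cx"])/m["fx"]; y=(v-m["cy"])/m["fy"]
    if fish:
        r=np.hypot(x,y)+1e-12; d=np.array([np.sin(r)*x/r,np.sin(r)*y/r,np.cos(r)])
    else: d=np.array([x,y,1.])
    return -R.T@t, R.T@d
def onz(m,uv,z,fish):
    c,d=ray(m,uv[0],uv[1],fish); return c+d*(z-c[2])/d[2]
def proj(m,P,fish):
    R=cv2.Rodrigues(np.array(m["rvec"]))[0]; q=R@np.array(P)+m["tvec"]
    if not fish: return m["fx"]*q[0]/q[2]+m["cx"],m["fy"]*q[1]/q[2]+m["cy"]
    r=np.hypot(q[0],q[1]); th=np.arctan2(r,q[2]); return m["fx"]*th*q[0]/r+m["cx"],m["fy"]*th*q[1]/r+m["cy"]
def blobs(p,name,amin=20):
    hsv=cv2.cvtColor(p,cv2.COLOR_RGB2HSV)
    lo,hi={"blue":((105,120,60),(130,255,255)),"orange":((4,150,120),(15,255,255)),"green":((45,120,60),(80,255,255)),
     "black":((0,0,0),(180,255,60))}[name]
    mk=cv2.inRange(hsv,lo,hi)
    cs,_=cv2.findContours(mk,cv2.RETR_EXTERNAL,cv2.CHAIN_APPROX_NONE)
    return sorted([c for c in cs if cv2.contourArea(c)>=amin],key=cv2.contourArea,reverse=True),mk
def circ(m,c,z,fish):
    """fit circle on plane z to contour points"""
    P=np.array([onz(m,q[0],z,fish)[:2] for q in c])
    A=np.c_[2*P,np.ones(len(P))]; s=np.linalg.lstsq(A,(P**2).sum(1),rcond=None)[0]
    return s[:2],np.sqrt(s[2]+s[0]**2+s[1]**2),P
E
python3 - <<'E'
from h import *
for n,f in [("wrist",1),("scene",0),("side",0)]:
    z=np.load(f"pics/{n}0.npz"); m={k:z[k] for k in z.files if k not in"pd"}; p=z["p"]
    print(n)
    for col,h in [("blue",.082),("orange",.082),("green",.07)]:
        for c in blobs(p,col,12)[0][:7]:
            cc,r,P=circ(m,c,h,f)
            print(col,c[:,0].mean(0).round(),cv2.contourArea(c),"c",cc.round(4),"r",r.round(4),"mean",P.mean(0).round(4))
z=np.load("pics/wrist0.npz");p=z["p"][80:280,60:400]
cv2.imwrite("pics/crop0.png",cv2.resize(p[:,:,::-1],None,fx=2.3,fy=2.3,interpolation=cv2.INTER_CUBIC))
E
```

```text
wrist
blue [166. 168.] 6499.0 c [0.5141 0.0397] r 0.0403 mean [0.5192 0.0489]
blue [176.   5.] 360.5 c [0.5302 0.1895] r 0.0116 mean [0.5302 0.1877]
blue [401. 383.] 117.5 c [ 0.7397 -0.177 ] r 0.0248 mean [ 0.7296 -0.1651]
blue [495. 350.] 85.0 c [ 0.8268 -0.1314] r 0.0073 mean [ 0.8267 -0.1311]
orange [165. 146.] 322.5 c [0.5201 0.0674] r 0.0107 mean [0.5201 0.0675]
orange [ 76. 355.] 87.5 c [ 0.3687 -0.1513] r 0.0104 mean [ 0.3693 -0.1503]
green [266. 347.] 5261.0 c [ 0.5947 -0.131 ] r 0.0451 mean [ 0.5951 -0.1293]
green [432. 163.] 1498.0 c [0.7567 0.0501] r 0.036 mean [0.7425 0.0501]
green [318. 119.] 826.0 c [0.6469 0.0845] r 0.0131 mean [0.6469 0.0846]
green [346. 113.] 287.0 c [0.6667 0.0892] r 0.0107 mean [0.6692 0.0896]
scene
blue [270. 425.] 10121.0 c [1.0053 0.1142] r 0.1756 mean [1.0443 0.097 ]
blue [517.  92.] 8618.0 c [-0.3806  0.173 ] r 0.2618 mean [-0.3733  0.1793]
blue [613. 121.] 4401.5 c [-0.3628  0.4861] r 0.206 mean [-0.3366  0.4902]
blue [261.  43.] 2527.0 c [-0.3167 -0.7808] r 0.1992 mean [-0.2546 -0.7686]
blue [388.  81.] 962.5 c [-0.2537 -0.1981] r 0.1136 me
[... 782 characters left out ...]
 0.0948] r 0.0102 mean [0.6809 0.0953]
side
blue [287. 240.] 584.5 c [0.507 0.032] r 0.0413 mean [0.5085 0.0355]
blue [253. 218.] 137.0 c [0.4723 0.1553] r 0.0217 mean [0.4725 0.1553]
blue [169. 121.] 56.0 c [0.4381 0.6821] r 0.0254 mean [0.4386 0.6821]
blue [  2. 473.] 34.0 c [-0.2562 -0.2186] r 0.0095 mean [-0.2588 -0.2182]
orange [172. 137.] 1451.0 c [0.4085 0.5922] r 0.0857 mean [0.419  0.6006]
orange [428. 361.] 324.0 c [ 0.5979 -0.4449] r 0.0249 mean [ 0.5982 -0.4458]
green [350. 273.] 696.0 c [ 0.5903 -0.1391] r 0.042 mean [ 0.5934 -0.1354]
green [373. 222.] 359.5 c [ 0.7606 -0.0022] r 0.0535 mean [ 0.7459 -0.0171]
green [323. 213.] 54.5 c [0.6464 0.0821] r 0.0138 mean [0.6464 0.0824]
```

View pics/crop0.png

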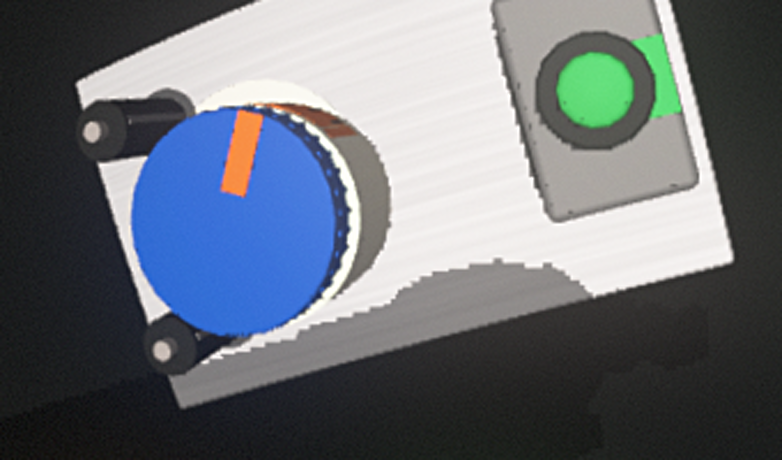

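```bash
python3 - <<'E'
from h import *
def L(n):
    z=np.load(f"pics/{n}0.npz"); return {k:z[k] for k in z.files if k not in"pd"},z["p"],z["d"]
m,p,d=L("wrist")
# lid top
hsv=cv2.cvtColor(p,cv2.COLOR_RGB2HSV)
mk=cv2.inRange(hsv,(105,120,150),(130,255,255))|cv2.inRange(hsv,(4,150,120),(15,255,255))
mk[:100]=0; mk[240:]=0; mk[:,250:]=0
cs=cv2.findContours(mk,cv2.RETR_EXTERNAL,cv2.CHAIN_APPROX_NONE)[0]
c=max(cs,key=cv2.contourArea)
cc,r,P=circ(m,c,.082,1); print("lid",cc,r, np.abs(np.hypot(*(P-cc).T)-r).max())
o=[x for x in blobs(p,"orange",12)[0]][0]
P=np.array([onz(m,q[0],.082,1)[:2] for q in o]); rc=cv2.minAreaRect(P.astype(np.float32)*1000); print("tab",rc)
t=np.array(rc[0])/1000; print("tab ang",np.degrees(np.arctan2(*(t-cc)[::-1])), np.hypot(*(t-cc)))
vx=cv2.fitLine((P*1000).astype(np.float32),cv2.DIST_L2,0,.01,.01).ravel(); print("tab line",np.degrees(np.arctan2(vx[1],vx[0])))
R=[np.array(onz(m,(60+x/2.3,80+y/2.3),.068,1)[:2]) for x,y in[(103,131),(172,345)]]
print("rollers",R,np.hypot(*(R[0]-R[1])))
ax=R[0]-R[1]; ang=np.arctan2(ax[1],ax[0])-np.pi/2; e=np.array([np.cos(ang),np.sin(ang)])
print("home", (R[0]+R[1])/2+.037*e,np.degrees(ang))
# plate edges
K=[(93,115),(337,30),(378,193),(139,257)]
print("plate",[onz(m,k,.01,1)[:2].round(4) for k in K])
g=[c for c in blobs(p,"green",12)[0] if 300<c[:,0,0].mean()<335][0]
print("btn",circ(m,g,.07,1)[:2])
for n in["scene","side"]:
    mm,pp,_=L(n)
    g=[c for c in blobs(pp,"green",12)[0] if cv2.contourArea(c)<80][0]
    print(n,circ(mm,g,.07,0)[:2])
a=p[80:280,80:240]; cv2.imwrite("pics/c1.png",cv2.resize(a[:,:,::-1],None,fx=3.5,fy=3,interpolation=cv2.INTER_CUBIC))
m2,p2,_=L("side"); cv2.imwrite("pics/c2.png",cv2.resize(p2[195:300,230:360,::-1],None,fx=5.5,fy=5.5,interpolation=cv2.INTER_CUBIC))
m2,p2,_=L("scene"); cv2.imwrite("pics/c3.png",cv2.resize(p2[215:320,310:440,::-1],None,fx=5.5,fy=5.5,interpolation=cv2.INTER_CUBIC))
E
```

```text
lid [0.51272839 0.04133504] 0.041759411977176114 0.005146990536121103
tab ((520.0623168945312, 67.24303436279297), (29.533571243286133, 9.937254905700684), 72.15473937988281)
tab ang 74.19445867091044 0.02692602714856192
tab line 72.400024
rollers [array([0.45169564, 0.08042027]), array([ 0.47524891, -0.00830542])] 0.09179871434450404
home [0.49923368 0.0455507 ] 14.86693793924247
plate [array([0.3993, 0.1074]), array([0.6642, 0.1752]), array([0.7058, 0.0131]), array([ 0.4426, -0.0562])]
btn (array([0.64690262, 0.08449889]), np.float64(0.013144235121940757))
scene (array([0.64466775, 0.08391855]), np.float64(0.012787358744453548))
side (array([0.64637691, 0.08211099]), np.float64(0.013815871102698782))
```

View pics/c2.png

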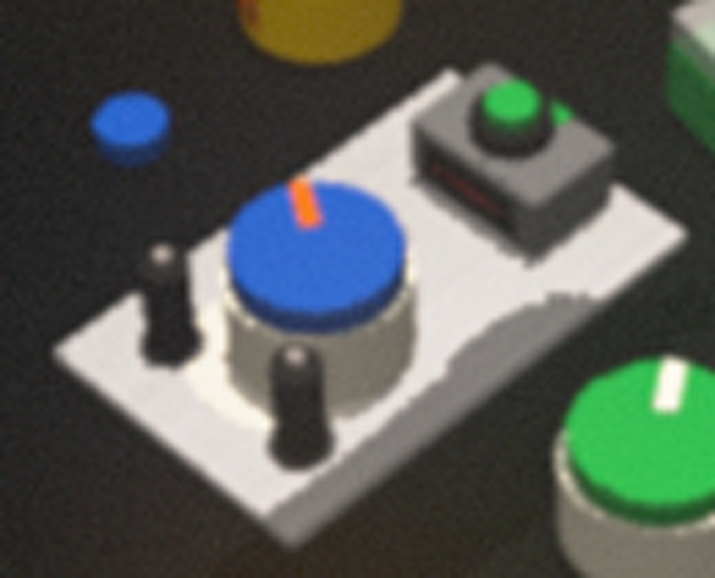

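View pics/c3.png

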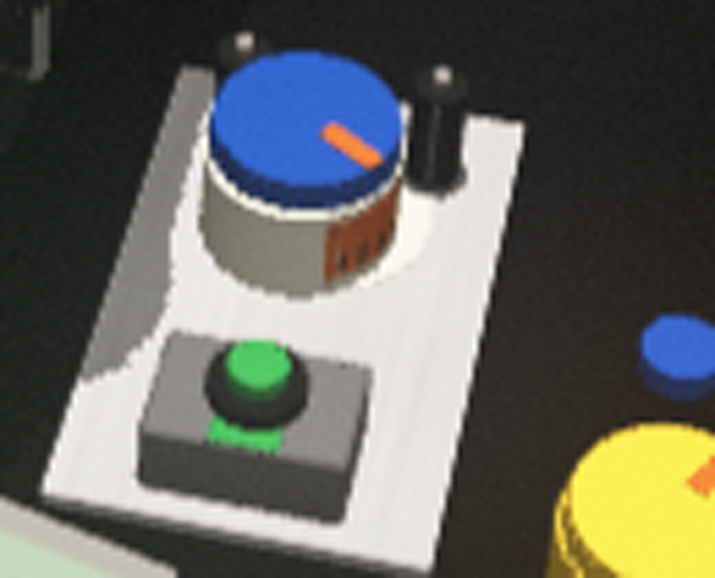

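Enlarged crop confirms the target: blue lid with orange tab at (165,146), and an orange label on the wall. It stands on the plate between the two black rollers (wrist (105,137) and (135,230)). The roller baseline measures 91.8 mm against 92, and the button lies at 14.4°, matching the plate edges at 14.5°. I close the gripper, turn and stage over the open side.

Emit:
carry_out(
  plan=[
    [[0.005,-0.01,0,7,1],[0.01,-0.02,0,14,1],[0.015,-0.03,0,21,1],[0.02,-0.04,0,28,1],[0.025,-0.05,0,35,1],[0.03,-0.057,0,42,1],[0.03,-0.057,0,49,1],[0.03,-0.057,0,56,1],[0.03,-0.057,0,63,1],[0.03,-0.057,0,70,1],[0.03,-0.057,0,77,1],[0.03,-0.057,0,84,1],[0.03,-0.057,0,91,1],[0.03,-0.057,0,98,1],[0.03,-0.057,0,98,1],[0.03,-0.057,0,98,1]],
  ],
  grip_force=60,
)

```text
time: 1.48
position: [0.5928, 0.0302, 0.2311]
orientation: [0.0, 0.998, -0.068, -0.0]
contact_force: [-0.4, -0.4, -0.5]
opening: 0.001
```

```bash
cat > look.py <<'E'
import sys
from cell import bot
from h import *
def shot(n,tag):
    s=bot.get_state(); m=bot.camera_model(n); p,d=bot.snapshot(n)
    cv2.imwrite(f"pics/{n}{tag}.png",p[:,:,::-1]); np.savez(f"pics/{n}{tag}.npz",p=p,d=d,**m); return s,m,p
if __name__=="__main__":
    s,m,p=shot(sys.argv[1],sys.argv[2])
    print({k:np.round(s[k],4) for k in["time","qpos","position","orientation","contact_force","opening"]})
    R=cv2.Rodrigues(m["rvec"])[0]; print("cam",(-R.T@m["tvec"]).round(3))
E
python3 look.py wrist 1
```

```text
{'time': np.float64(1.4833), 'qpos': array([ 1.1000e-03,  3.7080e-01, -1.2390e-01,  1.7065e+00,  5.1300e-02,
        1.0679e+00, -1.8457e+00]), 'position': array([0.5928, 0.0302, 0.2311]), 'orientation': array([ 1.000e-04,  9.977e-01, -6.780e-02, -2.000e-04]), 'contact_force': array([-0.4356, -0.3742, -0.5121]), 'opening': np.float64(0.0013)}
cam [0.669 0.019 0.374]
```

View pics/wrist1.png

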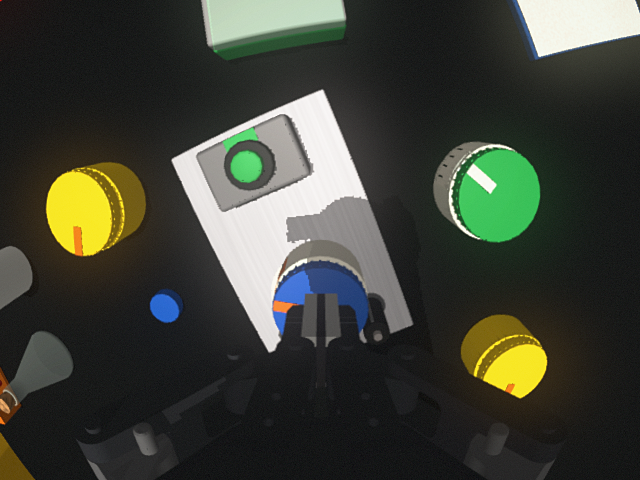

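Emit:
carry_out(
  plan=[
    [[0,0,0,-7,1],[0,0,0,-14,1],[0,0,0,-21,1],[0,0,0,-28,1],[0,0,0,-35,1],[0,0,0,-42,1],[0,0,0,-49,1],[0,0,0,-56,1],[0,0,0,-63,1],[0,0,0,-70,1],[0,0,0,-77,1],[0,0,0,-84,1],[0,0,0,-91,1],[0,0,0,-98,1]],
  ],
)

```text
time: 2.7
position: [0.5929, 0.0299, 0.2313]
orientation: [-0.0, 0.704, 0.71, 0.0]
contact_force: [-0.2, -0.2, 0.3]
opening: -0.004
```

Emit:
carry_out(
  plan=[
    [[0,0,0,-7,1],[0,0,0,-14,1],[0,0,0,-21,1],[0,0,0,-28,1],[0,0,0,-35,1],[0,0,0,-42,1],[0,0,0,-49,1],[0,0,0,-56,1],[0,0,0,-63,1],[0,0,0,-70,1],[0,0,0,-77,1],[0,0,0,-82,1],[0,0,0,-82,1],[0,0,0,-82,1]],
  ],
)

```text
time: 3.87
position: [0.593, 0.0298, 0.2312]
orientation: [-0.0, 0.07, 0.998, 0.0]
contact_force: [0.1, -1.1, -0.4]
opening: -0.004
```

```bash
python3 look.py wrist 2
```

```text
{'time': np.float64(3.8667), 'qpos': array([ 0.4574,  0.4622, -0.7316,  1.6903,  0.3369,  1.1195,  1.0587]), 'position': array([0.593 , 0.0298, 0.2312]), 'orientation': array([-1.000e-04,  7.040e-02,  9.975e-01,  2.000e-04]), 'contact_force': array([ 0.0765, -1.1002, -0.4077]), 'opening': np.float64(-0.0041)}
cam [0.516 0.04  0.374]
```

View pics/wrist2.png

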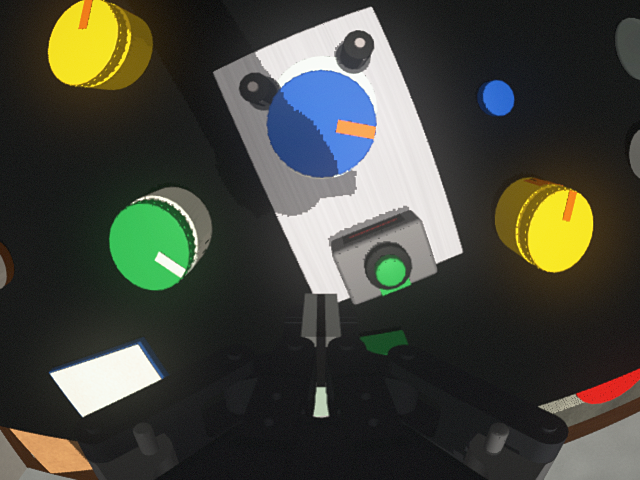

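Very good view: lid at (322,123), tab at (355,130), roller tops at (258,90) and (355,49), button at (390,272).

```bash
cat > meas.py <<'E'
from h import *
HOME=np.array([.498,.0455]); HA=np.radians(14.5)
def lid(m,p,fish=1,roi=None):
    hsv=cv2.cvtColor(p,cv2.COLOR_RGB2HSV)
    mk=cv2.inRange(hsv,(105,120,70),(130,255,255))|cv2.inRange(hsv,(4,150,120),(18,255,255))
    mk=cv2.morphologyEx(mk,cv2.MORPH_CLOSE,np.ones((3,3)))
    cs=cv2.findContours(mk,cv2.RETR_EXTERNAL,cv2.CHAIN_APPROX_NONE)[0]
    if roi: cs=[c for c in cs if roi[0]<c[:,0,0].mean()<roi[1] and roi[2]<c[:,0,1].mean()<roi[3]]
    c=max(cs,key=cv2.contourArea)
    cc,r,P=circ(m,c,.082,fish)
    for _ in range(5):   # known radius 43mm refit w/o outliers
        k=np.abs(np.hypot(*(P-cc).T)-r)<.002
        Q=P[k]; A=np.c_[2*Q,np.ones(len(Q))]; s=np.linalg.lstsq(A,(Q**2).sum(1),rcond=None)[0]; cc=s[:2]; r=np.sqrt(s[2]+cc@cc)
    og=[o for o in blobs(p,"orange",12)[0]]
    best=None
    for o in og:
        T=np.array([onz(m,q[0],.082,fish)[:2] for q in o]); 
        t=np.array(cv2.minAreaRect((T*1000).astype(np.float32))[0])/1000
        if .015<np.hypot(*(t-cc))<.04: best=(t,o);break
    a=np.degrees(np.arctan2(*(best[0]-cc)[::-1])) if best else None
    l=None
    if best:
        v=cv2.fitLine((np.array([onz(m,q[0],.082,fish)[:2] for q in best[1]])*1000).astype(np.float32),cv2.DIST_L2,0,.01,.01).ravel(); l=np.degrees(np.arctan2(v[1],v[0]))
    d=cc-HOME; e=np.array([np.cos(HA),np.sin(HA)]); 
    print("lid",cc.round(4),"r",r.round(4),"inl",k.mean().round(2),"home frame mm",(d@e*1e3).round(1),((d[1]*e[0]-d[0]*e[1])*1e3).round(1),"tab world",a,"line",l,"rel",a and a-np.degrees(HA), best and np.hypot(*(best[0]-cc)))
    return cc,a
def ld(f):
    z=np.load(f); return {k:z[k] for k in z.files if k not in"pd"},z["p"]
E
python3 - <<'E'
from meas import *
m,p=ld("pics/wrist2.npz"); lid(m,p,1,(200,440,60,200))
cv2.imwrite("pics/c4.png",cv2.resize(p[20:190,230:400,::-1],None,fx=3.5,fy=3.5,interpolation=cv2.INTER_CUBIC))
g=[c for c in blobs(p,"green",12)[0] if 370<c[:,0,0].mean()<410 and c[:,0,1].mean()<285]
for c in g: print("btn",circ(m,c,.07,1)[:2])
E
```

```text
lid [0.5123 0.0414] r 0.0418 inl 1.0 home frame mm 12.8 -7.6 tab world 72.51878189527899 line 73.67859 rel 58.01878189527899 0.027160251398560407
btn (array([0.64805436, 0.08486578]), np.float64(0.01341800439281569))
```

View pics/c4.png

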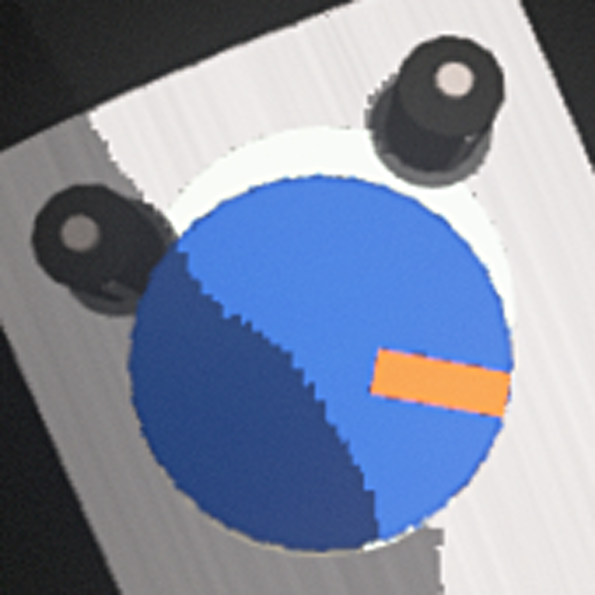

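```bash
python3 - <<'E'
from meas import *
m,p=ld("pics/wrist2.npz")
def hm(a,b,z):
    R=[np.array(onz(m,(230+x/3.5,20+y/3.5),z,1)[:2]) for x,y in(a,b)]
    ax=R[0]-R[1]; ang=np.arctan2(ax[1],ax[0])-np.pi/2; e=np.array([np.cos(ang),np.sin(ang)])
    print(R,np.hypot(*ax),"home",(R[0]+R[1])/2+.037*e,np.degrees(ang))
hm((451,86),(84,235),.068)
hm((455,78),(80,233),.072)
# pale disc: circle through visible rim pts (crop)
pts=np.array([(300,127),(250,138),(200,172),(345,127),(495,225),(512,290),(475,190)],float)
c=np.array([[[230+x/3.5,20+y/3.5]] for x,y in pts]); print("disc",circ(m,c,.0102,1)[:2])
E
```

```text
[array([0.45066351, 0.08106543]), array([ 0.47373785, -0.00824782])] 0.09224576995941225 home [0.49802444 0.04566398] 14.4857860638967
[array([0.44966856, 0.08173378]), array([ 0.47364564, -0.0084681 ])] 0.09333423528327531 home [0.49741536 0.04613795] 14.885890705655658
disc (array([0.49623306, 0.04628893]), np.float64(0.05163392434473796))
```

Emit:
carry_out(
  plan=[
    [[0.005,-0.005,0.0,4,1],[0.01,-0.009,0.01,7.5,1],[0.01,-0.009,0.035,7.5,1],[0.01,-0.009,0.06,7.5,1],[0.01,-0.009,0.085,7.5,1],[0.01,-0.009,0.11,7.5,1],[0.01,-0.009,0.13,7.5,1],[0.01,-0.009,0.15,7.5,1],[0.01,-0.009,0.165,7.5,1],[0.01,-0.009,0.178,7.5,1],[0.01,-0.009,0.19,7.5,1],[0.01,-0.009,0.2,7.5,1],[0.01,-0.009,0.207,7.5,1],[0.01,-0.009,0.207,7.5,1]],
  ],
)

```text
time: 5.08
position: [0.581, 0.0225, 0.023]
orientation: [-0.001, 0.135, 0.991, -0.0]
contact_force: [0.0, -0.4, -0.1]
opening: -0.001
```

```bash
python3 look.py wrist 3
```

```text
{'time': np.float64(5.0833), 'qpos': array([ 0.3377,  0.701 , -0.5561,  1.8494,  0.5265,  0.7441,  0.7897]), 'position': array([0.581 , 0.0225, 0.023 ]), 'orientation': array([-9.000e-04,  1.349e-01,  9.909e-01, -1.000e-04]), 'contact_force': array([ 0.012 , -0.395 , -0.0784]), 'opening': np.float64(-0.0005)}
cam [0.507 0.043 0.166]
```

View pics/wrist3.png

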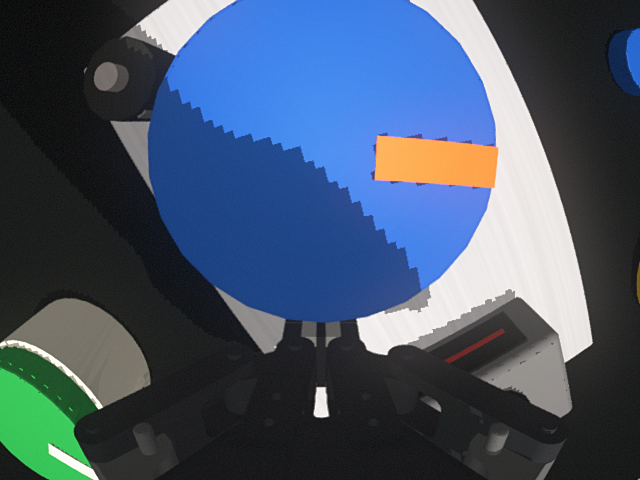

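Lid centred at (322,160) right ahead of the fingertip; window visible at (475,345). Advancing slowly.

Emit:
carry_out(
  plan=[
    [[0.004,0,0,0,1],[0.008,0,0,0,1],[0.011,0,0,0,1],[0.013,0,0,0,1],[0.0145,0,0,0,1],[0.016,0,0,0,1],[0.0175,0,0,0,1],[0.019,0,0,0,1]],
  ],
)

```text
time: 5.8
position: [0.5646, 0.0274, 0.0248]
orientation: [0.001, 0.135, 0.991, 0.0]
contact_force: [3.0, -0.5, 2.2]
opening: 0.0
```

```bash
python3 look.py wrist 4;python3 - <<'E'
from meas import *
for k in "34":
    m,p=ld(f"pics/wrist{k}.npz"); lid(m,p,1,(150,500,0,350))
E
```

```text
{'time': np.float64(5.8), 'qpos': array([ 0.336 ,  0.6757, -0.5589,  1.8937,  0.5272,  0.7203,  0.77  ]), 'position': array([0.5646, 0.0274, 0.0248]), 'orientation': array([1.100e-03, 1.351e-01, 9.908e-01, 2.000e-04]), 'contact_force': array([ 3.0209, -0.5374,  2.1532]), 'opening': np.float64(0.0002)}
cam [0.49  0.048 0.168]
lid [0.5125 0.0413] r 0.0421 inl 0.86 home frame mm 13.0 -7.7 tab world 72.52982486644188 line 69.697586 rel 58.029824866441885 0.033867133429503225
lid [0.5086 0.0424] r 0.0422 inl 1.0 home frame mm 9.4 -5.7 tab world 72.10296766635906 line 70.92823 rel 57.60296766635906 0.02983465509719318
```

Emit:
carry_out(
  plan=[
    [[0.0015,0,0,0,1],[0.003,0,0,0,1],[0.0045,0,0,0,1],[0.006,0,0,0,1],[0.0075,0,0,0,1],[0.009,0,0,0,1]],
  ],
)

```text
time: 6.35
position: [0.5557, 0.03, 0.0248]
orientation: [0.001, 0.135, 0.991, 0.0]
contact_force: [4.6, -1.2, 3.5]
opening: 0.002
```

```bash
python3 look.py wrist 5;python3 - <<'E'
from meas import *
for k in "5":
    m,p=ld(f"pics/wrist{k}.npz"); lid(m,p,1,(150,500,0,350))
E
```

```text
{'time': np.float64(6.35), 'qpos': array([ 0.3343,  0.6649, -0.5601,  1.9153,  0.5275,  0.7093,  0.7604]), 'position': array([0.5557, 0.03  , 0.0248]), 'orientation': array([9.000e-04, 1.349e-01, 9.909e-01, 2.000e-04]), 'contact_force': array([ 4.5936, -1.1796,  3.5021]), 'opening': np.float64(0.0024)}
cam [0.481 0.05  0.168]
lid [0.4997 0.0449] r 0.0422 inl 1.0 home frame mm 1.5 -1.0 tab world 72.08646467664163 line 71.347664 rel 57.586464676641626 0.03011685082198121
```

Emit:
carry_out(
  plan=[
    [[0.001,0,0,0,1],[0.002,0,0,0,1],[0.002,0,0,0,1]],
  ],
)

```text
time: 6.65
position: [0.5536, 0.0306, 0.0247]
orientation: [0.001, 0.135, 0.991, 0.0]
contact_force: [4.7, -1.5, 4.2]
opening: -0.0
```

Emit:
carry_out(
  plan=[
    [[0.001,0,0,0,1],[0.001,0,0,0,1]],
  ],
)

```text
time: 6.82
position: [0.5534, 0.0304, 0.0248]
orientation: [0.001, 0.135, 0.991, 0.0]
contact_force: [7.9, -1.9, 2.0]
opening: 0.001
```

```bash
python3 look.py wrist 6;python3 - <<'E'
from meas import *
for k in "6":
    m,p=ld(f"pics/wrist{k}.npz"); lid(m,p,1,(150,500,0,350))
E
```

```text
{'time': np.float64(6.8167), 'qpos': array([ 0.3338,  0.6615, -0.5598,  1.9218,  0.5281,  0.7051,  0.7573]), 'position': array([0.5534, 0.0304, 0.0248]), 'orientation': array([1.300e-03, 1.350e-01, 9.908e-01, 1.000e-04]), 'contact_force': array([ 7.8685, -1.9041,  2.0248]), 'opening': np.float64(0.0007)}
cam [0.478 0.051 0.168]
lid [0.4973 0.0453] r 0.0422 inl 1.0 home frame mm -0.7 -0.0 tab world 72.21005426666078 line 75.82393 rel 57.71005426666078 0.027352986866863403
```

View pics/wrist6.png

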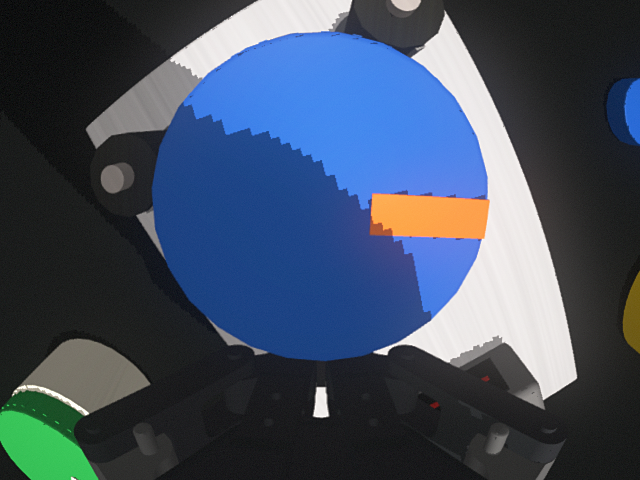

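```bash
cat > orb.py <<'E'
import numpy as np, json, sys
# plan rows: from commanded pose C, finger-side world angle A0 (tool x = A0+180), to list of (r, home_rel_angle, dz)
O=np.array([.4976,.0456]); HA=14.5
def rows(C,h0,way,O=O):
    a=np.radians(h0+HA+180); X=np.array([np.cos(a),np.sin(a)]); Y=np.array([X[1],-X[0]])
    out=[]
    for r,h in way:
        b=np.radians(h+HA); P=O+r*np.array([np.cos(b),np.sin(b)]); d=P-C
        out.append([round(float(d@X),4),round(float(d@Y),4),0,round(h0-h,1),1])
    print(json.dumps([out])); print("end cmd",P.round(5),h)
    return P
E
python3 - <<'E'
from orb import *
w=[(.062,-30),(.066,-30)]+[(.066,-30+6*i) for i in range(1,8)]+[(.066,15),(.062,15),(.060,15)]
rows(np.array([.5513,.0307]),-30,w)
E
```

```text
[[[-0.0063, 0.0, 0, 0, 1], [-0.0103, 0.0, 0, 0, 1], [-0.0099, 0.0069, 0, -6, 1], [-0.0088, 0.0137, 0, -12, 1], [-0.007, 0.0204, 0, -18, 1], [-0.0046, 0.0269, 0, -24, 1], [-0.0014, 0.033, 0, -30, 1], [0.0023, 0.0388, 0, -36, 1], [0.0067, 0.0442, 0, -42, 1], [0.0091, 0.0467, 0, -45, 1], [0.0119, 0.0438, 0, -45, 1], [0.0133, 0.0424, 0, -45, 1]]]
end cmd [0.54982 0.07515] 15
```

Emit:
carry_out(
  plan=[
    [[-0.0063,0.0,0,0,1],[-0.0103,0.0,0,0,1],[-0.0099,0.0069,0,-6,1],[-0.0088,0.0137,0,-12,1],[-0.007,0.0204,0,-18,1],[-0.0046,0.0269,0,-24,1],[-0.0014,0.033,0,-30,1],[0.0023,0.0388,0,-36,1],[0.0067,0.0442,0,-42,1],[0.0091,0.0467,0,-45,1],[0.0119,0.0438,0,-45,1],[0.0133,0.0424,0,-45,1],[0.0133,0.0424,0,-45,1]],
  ],
)

```text
time: 7.95
position: [0.5491, 0.0743, 0.0236]
orientation: [-0.001, -0.254, 0.967, -0.0]
contact_force: [-0.6, -0.2, -0.2]
opening: -0.001
```

```bash
python3 look.py wrist 7;python3 - <<'E'
from meas import *
for k in "7":
    m,p=ld(f"pics/wrist{k}.npz"); lid(m,p,1,(150,500,0,350))
E
```

```text
{'time': np.float64(7.95), 'qpos': array([ 0.3828,  0.7272, -0.7377,  1.9135,  0.6918,  0.7774,  1.3352]), 'position': array([0.5491, 0.0743, 0.0236]), 'orientation': array([-1.300e-03, -2.536e-01,  9.673e-01, -1.000e-04]), 'contact_force': array([-0.6048, -0.1653, -0.1592]), 'opening': np.float64(-0.0009)}
cam [0.482 0.036 0.167]
lid [0.4973 0.0453] r 0.0421 inl 1.0 home frame mm -0.7 -0.0 tab world 72.20790721945863 line 72.556755 rel 57.70790721945863 0.027463990737628174
```

View pics/wrist7.png

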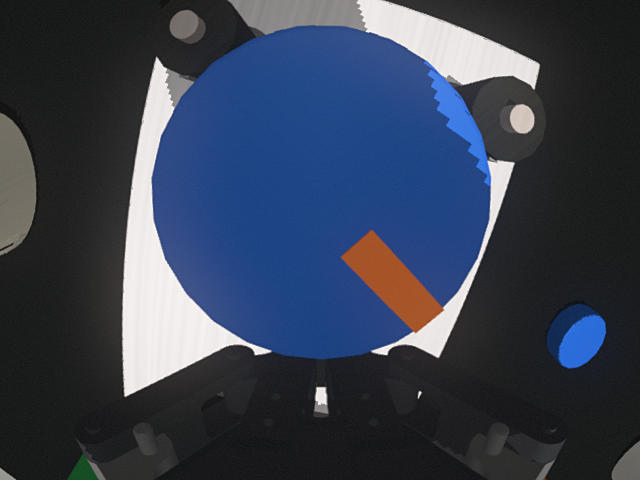

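Emit:
carry_out(
  plan=[
    [[0.0015,0,0,0,1],[0.003,0,0,0,1],[0.004,0,0,0,1],[0.004,0,0,0,1]],
  ],
)

```text
time: 8.33
position: [0.5473, 0.0731, 0.0245]
orientation: [0.0, -0.254, 0.967, -0.0]
contact_force: [0.6, 0.1, -1.2]
opening: 0.002
```

Emit:
carry_out(
  plan=[
    [[0.001,0,0,0,1],[0.001,0,0,0,1]],
  ],
)

```text
time: 8.5
position: [0.5471, 0.0729, 0.0247]
orientation: [0.001, -0.255, 0.967, 0.0]
contact_force: [2.1, -0.1, -1.3]
opening: -0.0
```

Emit:
carry_out(
  plan=[
    [[0.001,0,0,0,1],[0.001,0,0,0,1]],
  ],
)

```text
time: 8.67
position: [0.5458, 0.0723, 0.0245]
orientation: [0.001, -0.255, 0.967, -0.0]
contact_force: [4.0, 0.8, 0.5]
opening: 0.0
```

Emit:
carry_out(
  plan=[
    [[0.001,0,0,0,1],[0.001,0,0,0,1]],
  ],
)

```text
time: 8.83
position: [0.5452, 0.0722, 0.0247]
orientation: [0.001, -0.255, 0.967, 0.0]
contact_force: [5.7, 1.5, -1.4]
opening: 0.003
```

Emit:
carry_out(
  plan=[
    [[0.001,0,0,0,1],[0.0015,0,0,0,1],[0.0015,0,0,0,1]],
  ],
)

```text
time: 9.08
position: [0.5451, 0.0722, 0.025]
orientation: [0.002, -0.255, 0.967, 0.001]
contact_force: [6.1, 3.0, -1.6]
opening: 0.003
```

Emit:
carry_out(
  plan=[
    [[0.001,0,0,0,1],[0.001,0,0,0,1]],
  ],
)

```text
time: 9.25
position: [0.545, 0.0722, 0.0252]
orientation: [0.003, -0.255, 0.967, 0.001]
contact_force: [8.4, 3.4, -3.8]
opening: 0.001
```

```bash
python3 - <<'E'
from look import *
from meas import *
s,m,p=shot("wrist","8"); print(s["position"],s["contact_force"]); lid(m,p,1,(150,500,0,350))
E
```

```text
[0.54497012 0.07219245 0.02521413] [ 8.39629801  3.36184326 -3.75491899]
lid [0.4954 0.0433] r 0.0423 inl 1.0 home frame mm -3.1 -1.5 tab world 73.77758103460145 line 74.119865 rel 59.277581034601454 0.027542336319019107
```

```bash
cat > seat.py <<'E'
import numpy as np
from scipy.optimize import fsolve
t=np.linspace(0,2*np.pi,7201); a,b=.0435,.0465
def gap(c,psi,R):
    P=c+np.c_[a*np.cos(t)*np.cos(psi)-b*np.sin(t)*np.sin(psi),a*np.cos(t)*np.sin(psi)+b*np.sin(t)*np.cos(psi)]
    return np.hypot(*(P-R).T).min()-.013
R0=np.array([-.037,.046]);R1=np.array([-.037,-.046])
def seat(deg): return fsolve(lambda c:[gap(c,np.radians(deg),R0),gap(c,np.radians(deg),R1)],[0,0])
if __name__=="__main__":
    for d in range(0,95,10): print(d,(seat(d)*1e3).round(2))
E
python3 seat.py; nproc
```

```text
0 [-1.16 -0.  ]
10 [-1.19 -0.66]
20 [-1.27 -1.23]
30 [-1.42 -1.63]
40 [-1.61 -1.82]
50 [-1.83 -1.77]
60 [-2.06 -1.53]
70 [-2.26 -1.11]
80 [-2.39 -0.58]
90 [-2.44  0.  ]
4
```

View pics/wrist8.png

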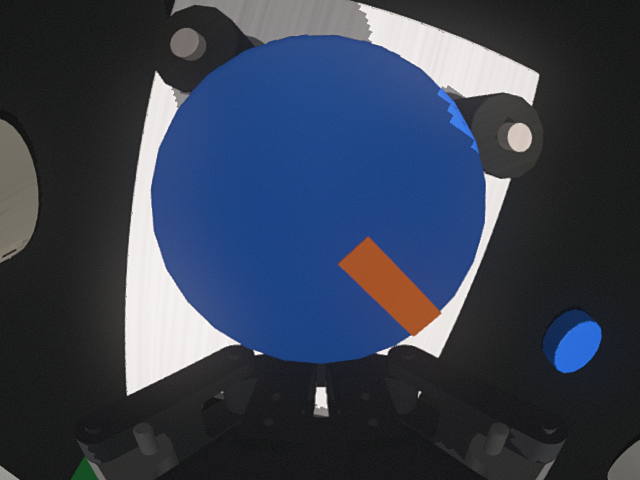

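```bash
cat > roll.py <<'E'
import numpy as np, json, sys
from seat import seat
HA=14.5
e=np.array([np.cos(np.radians(HA)),np.sin(np.radians(HA))]); f=np.array([-e[1],e[0]])
def ctr(lab,c0,lab0):
    d=seat(lab)-seat(lab0); return c0+d[0]*e+d[1]*f
def go(C,h0,lab,c0,lab0,r,steps,dz=0,jarmove=True):
    """C cmd xy; h0 finger angle home rel; lab current label; steps: list of (finger h, r)"""
    a=np.radians(h0+HA+180); X=np.array([np.cos(a),np.sin(a)]); Y=np.array([X[1],-X[0]]); out=[]
    for h,r in steps:
        O=ctr(lab+(h-h0),c0,lab0) if jarmove else ctr(lab,c0,lab0)
        b=np.radians(h+HA); P=O+r*np.array([np.cos(b),np.sin(b)]); d=P-C
        out.append([round(float(d@X),4),round(float(d@Y),4),dz,round(h0-h,1),1])
    print(json.dumps([out])); print("end cmd",P.round(5),h); return P
E
python3 - <<'E'
from roll import *
c0=np.array([.4954,.0433]); C=np.array([.5408,.0696])
print(np.hypot(*(C-c0)),np.degrees(np.arctan2(*(C-c0)[::-1]))-HA)
go(C,15,59,c0,59,0,[(15-2.5*i,.0525) for i in range(1,5)],.001)
E
```

```text
0.05246760905549246 15.583504892758647
[[[-0.0, -0.0029, 0.001, 2.5, 1], [0.0001, -0.0053, 0.001, 5.0, 1], [0.0003, -0.0076, 0.001, 7.5, 1], [0.0006, -0.0099, 0.001, 10.0, 1]]]
end cmd [0.54517 0.06066] 5.0
```

Emit:
carry_out(
  plan=[
    [[0,-0.0029,0.001,2.5,1],[0.0001,-0.0053,0.001,5.0,1],[0.0003,-0.0076,0.001,7.5,1],[0.0006,-0.0099,0.001,10.0,1]],
  ],
)

```text
time: 9.63
position: [0.549, 0.0641, 0.0245]
orientation: [0.003, -0.169, 0.986, 0.001]
contact_force: [6.5, 5.6, 0.9]
opening: 0.004
```

```bash
cat > chk.py <<'E'
import sys
from look import *
from meas import *
s,m,p=shot("wrist",sys.argv[1]); F=s["contact_force"]; print(s["time"],s["position"].round(4),s["orientation"].round(3),"F",F.round(1),np.linalg.norm(F).round(1),"q7",s["qpos"][6].round(2)); lid(m,p,1,(150,500,0,370))
E
python3 chk.py 9
```

```text
9.6333 [0.549  0.0641 0.0245] [ 0.003 -0.169  0.986  0.001] F [6.5 5.6 0.9] 8.6 q7 1.21
lid [0.4956 0.043 ] r 0.0422 inl 1.0 home frame mm -3.0 -1.8 tab world 65.21785704365702 line 65.27434 rel 50.71785704365702 0.027472730007989676
```

```bash
python3 - <<'E'
from roll import *
c0=np.array([.4956,.0430]); C=np.array([.54517,.06066])
print(np.hypot(*(C-c0)))
go(C,5,50.7,c0,50.7,0,[(5-2.5*i,.0522) for i in range(1,7)])
E
```

```text
0.052621863326948105
[[[0.0004, -0.0024, 0, 2.5, 1], [0.0005, -0.0047, 0, 5.0, 1], [0.0007, -0.007, 0, 7.5, 1], [0.001, -0.0092, 0, 10.0, 1], [0.0014, -0.0115, 0, 12.5, 1], [0.0019, -0.0136, 0, 15.0, 1]]]
end cmd [0.54796 0.04718] -10.0
```

Emit:
carry_out(
  plan=[
    [[0.0004,-0.0024,0,2.5,1],[0.0005,-0.0047,0,5.0,1],[0.0007,-0.007,0,7.5,1],[0.001,-0.0092,0,10.0,1],[0.0014,-0.0115,0,12.5,1],[0.0019,-0.0136,0,15.0,1]],
  ],
)

```text
time: 10.18
position: [0.5531, 0.05, 0.0248]
orientation: [0.004, -0.039, 0.999, 0.001]
contact_force: [10.0, 3.6, -0.8]
opening: -0.003
```

```bash
python3 chk.py 10
```

```text
10.1833 [0.5531 0.05   0.0248] [ 0.004 -0.039  0.999  0.001] F [10.   3.6 -0.8] 10.7 q7 1.01
lid [0.4961 0.0436] r 0.0422 inl 1.0 home frame mm -2.4 -1.4 tab world 49.839079018095255 line 50.20414 rel 35.339079018095255 0.027529519757618456
```

```bash
python3 - <<'E'
from roll import *
c0=np.array([.4961,.0436]); C=np.array([.54796,.04718])
print(np.hypot(*(C-c0)))
go(C,-10,35.3,c0,35.3,0,[(-10-2.5*i,.0522) for i in range(1,7)])
E
```

```text
0.0519834204338268
[[[-0.0002, -0.0017, 0, 2.5, 1], [-0.0001, -0.0039, 0, 5.0, 1], [0.0001, -0.0061, 0, 7.5, 1], [0.0005, -0.0083, 0, 10.0, 1], [0.0009, -0.0104, 0, 12.5, 1], [0.0014, -0.0125, 0, 15.0, 1]]]
end cmd [0.54753 0.03464] -25.0
```

Emit:
carry_out(
  plan=[
    [[-0.0002,-0.0017,0,2.5,1],[-0.0001,-0.0039,0,5.0,1],[0.0001,-0.0061,0,7.5,1],[0.0005,-0.0083,0,10.0,1],[0.0009,-0.0104,0,12.5,1],[0.0014,-0.0125,0,15.0,1]],
  ],
)

```text
time: 10.73
position: [0.5531, 0.036, 0.0248]
orientation: [0.004, 0.093, 0.996, 0.001]
contact_force: [10.2, -0.1, -1.3]
opening: 0.001
```

```bash
python3 chk.py 11
```

```text
10.7333 [0.5531 0.036  0.0248] [0.004 0.093 0.996 0.001] F [10.2 -0.1 -1.3] 10.3 q7 0.82
lid [0.4964 0.0442] r 0.0423 inl 1.0 home frame mm -1.9 -0.8 tab world 35.06547976960113 line 35.408623 rel 20.565479769601133 0.02756374736704252
```

```bash
python3 - <<'E'
from roll import *
c0=np.array([.4964,.0442]); C=np.array([.54753,.03464])
print(np.hypot(*(C-c0)))
go(C,-25,20.6,c0,20.6,0,[(-25-2.5*i,.0520) for i in range(1,7)])
E
```

```text
0.052016060019959176
[[[0.0001, -0.0021, 0, 2.5, 1], [0.0003, -0.0042, 0, 5.0, 1], [0.0006, -0.0063, 0, 7.5, 1], [0.001, -0.0084, 0, 10.0, 1], [0.0015, -0.0105, 0, 12.5, 1], [0.0021, -0.0125, 0, 15.0, 1]]]
end cmd [0.54323 0.0227 ] -40.0
```

Emit:
carry_out(
  plan=[
    [[0.0001,-0.0021,0,2.5,1],[0.0003,-0.0042,0,5.0,1],[0.0006,-0.0063,0,7.5,1],[0.001,-0.0084,0,10.0,1],[0.0015,-0.0105,0,12.5,1],[0.0021,-0.0125,0,15.0,1]],
  ],
)

```text
time: 11.28
position: [0.549, 0.0223, 0.0247]
orientation: [0.004, 0.222, 0.975, 0.001]
contact_force: [11.5, -3.1, -0.1]
opening: -0.004
```

```bash
python3 chk.py 12
```

```text
11.2833 [0.549  0.0223 0.0247] [0.004 0.222 0.975 0.001] F [11.5 -3.1 -0.1] 11.9 q7 0.62
lid [0.4965 0.045 ] r 0.0423 inl 1.0 home frame mm -1.6 -0.1 tab world 19.888023504579298 line 20.321598 rel 5.388023504579296 0.02755369635396707
```

```bash
python3 - <<'E'
from roll import *
c0=np.array([.4965,.0450]); C=np.array([.54323,.0227])
print(np.hypot(*(C-c0)))
go(C,-40,5.4,c0,5.4,0,[(-42,.0518),(-44,.0519),(-45.5,.052),(-45.5,.052)])
E
```

```text
0.0517782087368808
[[[0.0001, -0.0017, 0, 2, 1], [0.0002, -0.0034, 0, 4, 1], [0.0002, -0.0047, 0, 5.5, 1], [0.0002, -0.0047, 0, 5.5, 1]]]
end cmd [0.54099 0.01858] -45.5
```

Emit:
carry_out(
  plan=[
    [[0.0001,-0.0017,0,2,1],[0.0002,-0.0034,0,4,1],[0.0002,-0.0047,0,5.5,1],[0.0002,-0.0047,0,5.5,1]],
  ],
)

```text
time: 11.67
position: [0.5462, 0.0173, 0.0246]
orientation: [0.003, 0.269, 0.963, 0.0]
contact_force: [10.2, -4.9, 0.6]
opening: -0.001
```

```bash
python3 chk.py 13
```

```text
11.6667 [0.5462 0.0173 0.0246] [0.003 0.269 0.963 0.   ] F [10.2 -4.9  0.6] 11.3 q7 0.55
lid [0.4965 0.0453] r 0.0422 inl 1.0 home frame mm -1.5 0.1 tab world 13.757603407835303 line 13.752786 rel -0.7423965921646989 0.02754433419732268
```

View pics/wrist13.png

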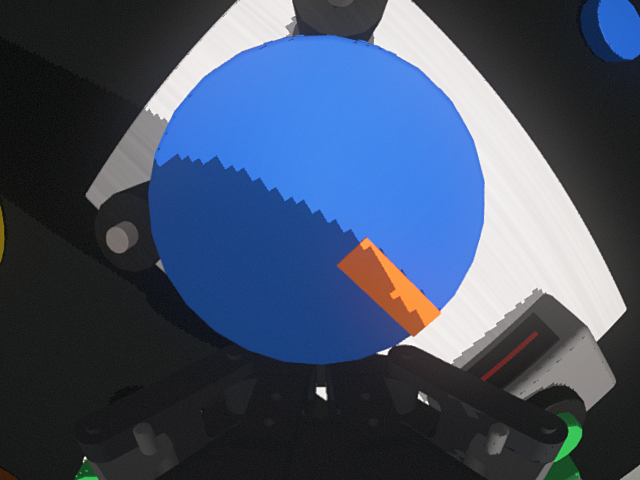

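Emit:
carry_out(
  plan=[
    [[-0.0015,0,0,0,1],[-0.003,0,0,0,1],[-0.0045,0,0,0,1],[-0.006,0,0,0,1],[-0.008,0,0,0,1],[-0.012,0,0,0,1],[-0.018,0,0,0,1],[-0.018,0,0,0,1]],
  ],
)

```text
time: 12.38
position: [0.5582, 0.0092, 0.0229]
orientation: [-0.0, 0.268, 0.963, -0.0]
contact_force: [0.4, -0.1, -0.0]
opening: -0.004
```

```bash
python3 chk.py 14
```

```text
12.3833 [0.5582 0.0092 0.0229] [-0.     0.268  0.963 -0.   ] F [ 0.4 -0.1 -0. ] 0.4 q7 0.57
lid [0.4969 0.0452] r 0.0421 inl 0.86 home frame mm -1.1 -0.0 tab world 13.944520892324602 line 20.87431 rel -0.5554791076753993 0.02921750802208604
```

View pics/wrist14.png

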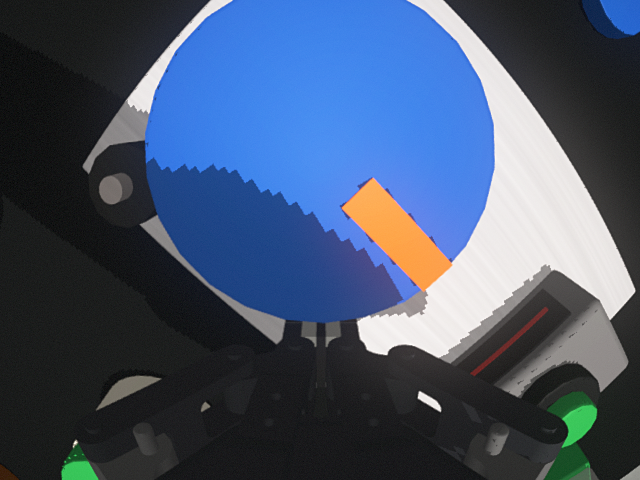

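Emit:
carry_out(
  plan=[
    [[0,0,-0.015,0,1],[0,0,-0.04,0,1],[0,0,-0.07,0,1],[0,0,-0.1,0,1],[-0.006,0.02,-0.12,0,1],[-0.012,0.04,-0.12,0,1],[-0.018,0.06,-0.12,0,1],[-0.024,0.08,-0.12,0,1],[-0.03,0.095,-0.12,0,1],[-0.0373,0.11,-0.12,0,1],[-0.0373,0.11,-0.12,0,1],[-0.0373,0.11,-0.12,0,1]],
  ],
)

```text
time: 13.43
position: [0.646, 0.086, 0.1426]
orientation: [-0.001, 0.267, 0.964, 0.0]
contact_force: [-1.0, -1.4, -0.2]
opening: 0.0
```

```bash
python3 look.py wrist 15; python3 look.py scene 15;python3 look.py side 15
```

```text
{'time': np.float64(13.4333), 'qpos': array([ 0.2281,  0.6296, -0.5725,  1.6153,  0.3847,  1.0127,  0.5671]), 'position': array([0.646 , 0.086 , 0.1426]), 'orientation': array([-7.000e-04,  2.667e-01,  9.638e-01,  0.000e+00]), 'contact_force': array([-0.9903, -1.3606, -0.2388]), 'opening': np.float64(0.0004)}
cam [0.58  0.125 0.286]
{'time': np.float64(13.4833), 'qpos': array([ 0.229 ,  0.6289, -0.5721,  1.6165,  0.3848,  1.0128,  0.5671]), 'position': array([0.6455, 0.0851, 0.1426]), 'orientation': array([-8.000e-04,  2.671e-01,  9.637e-01, -4.000e-04]), 'contact_force': array([-0.7947, -0.2509,  0.5227]), 'opening': np.float64(0.0009)}
cam [1.434 0.428 1.049]
{'time': np.float64(13.5333), 'qpos': array([ 0.2296,  0.6284, -0.5719,  1.617 ,  0.3849,  1.0128,  0.5671]), 'position': array([0.6453, 0.0845, 0.1427]), 'orientation': array([-7.000e-04,  2.674e-01,  9.636e-01, -6.000e-04]), 'contact_force': array([-0.105 , -0.0358,  0.4465]), 'opening': np.float64(0.0033)}
cam [ 0.025 -0.948  1.247]
```

View pics/wrist15.png

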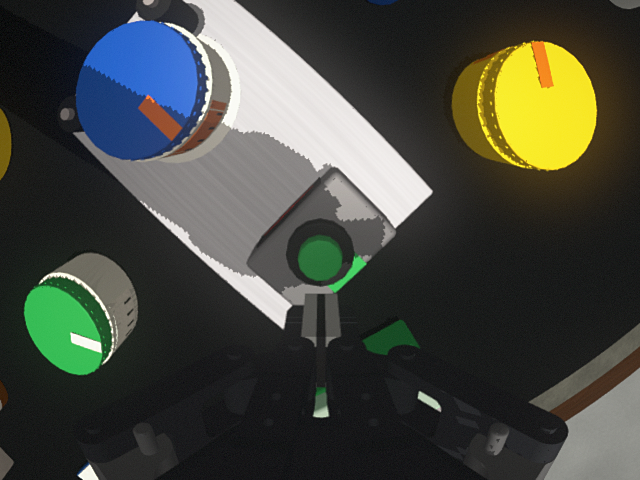

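```bash
python3 - <<'E'
from meas import *
m,p=ld("pics/wrist15.npz")
hsv=cv2.cvtColor(p,cv2.COLOR_RGB2HSV)
g=[c for c in blobs(p,"green",12)[0] if 300<c[:,0,0].mean()<345 and 220<c[:,0,1].mean()<275]
for c in g: print(c[:,0].mean(0),circ(m,c,.07,1)[:2])
lid(m,p,1,(60,250,20,170))
m,p=ld("pics/scene15.npz"); cv2.imwrite("pics/c5.png",cv2.resize(p[215:320,310:440,::-1],None,fx=5.5,fy=5.5,interpolation=cv2.INTER_CUBIC))
for n in("scene","side"):
  m,p=ld(f"pics/{n}15.npz"); lid(m,p,0,(340,390,220,255) if n=="scene" else (260,310,220,265))
E
```

```text
[319.53543307 257.51181102] (array([0.64672561, 0.08443388]), np.float64(0.014026761818567043))
lid [0.4983 0.047 ] r 0.0435 inl 0.96 home frame mm 0.7 1.3 tab world 10.320124394046644 line 12.781989 rel -4.179875605953358 0.024796208370712437
lid [0.4846 0.0691] r 0.0262 inl 0.14 home frame mm -7.1 26.2 tab world None line None rel None None
lid [0.4911 0.0376] r 0.0447 inl 0.45 home frame mm -8.7 -6.0 tab world None line None rel None None
```

View pics/c5.png

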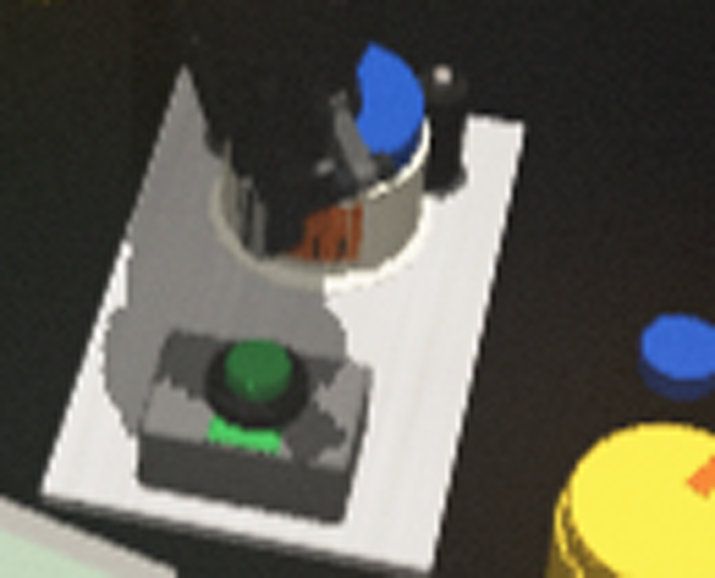

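Emit:
carry_out(
  plan=[
    [[-0.001,0,0.02,0,1],[-0.001,0,0.04,0,1],[-0.001,0,0.055,0,1],[-0.001,0,0.064,0,1],[-0.001,0,0.07,0,1],[-0.001,0,0.073,0,1],[-0.001,0,0.076,0,1],[-0.001,0,0.078,0,1],[-0.001,0,0.079,0,1],[-0.001,0,0.079,0,1]],
  ],
)

```text
time: 14.42
position: [0.6471, 0.0844, 0.0679]
orientation: [0.0, 0.267, 0.964, -0.001]
contact_force: [-11.4, -3.6, 20.6]
opening: 0.001
```

```bash
python3 look.py wrist 16; python3 look.py scene 16; python3 look.py side 16; python3 - <<'E'
from meas import *
m,p=ld("pics/scene16.npz"); a=cv2.resize(p[230:320,320:400,::-1],None,fx=5,fy=5,interpolation=cv2.INTER_CUBIC)
m,p=ld("pics/side16.npz"); b=cv2.resize(p[180:270,275:355,::-1],None,fx=5,fy=5,interpolation=cv2.INTER_CUBIC)
cv2.imwrite("pics/c6.png",np.hstack([a,b]))
E
```

```text
{'time': np.float64(14.4167), 'qpos': array([ 0.199 ,  0.7199, -0.5287,  1.652 ,  0.4441,  0.8925,  0.5243]), 'position': array([0.6471, 0.0844, 0.0679]), 'orientation': array([ 2.000e-04,  2.674e-01,  9.636e-01, -1.100e-03]), 'contact_force': array([-11.3781,  -3.5961,  20.5559]), 'opening': np.float64(0.001)}
cam [0.581 0.124 0.211]
{'time': np.float64(14.4667), 'qpos': array([ 0.1991,  0.7198, -0.5287,  1.6522,  0.4441,  0.8923,  0.5243]), 'position': array([0.647 , 0.0844, 0.0679]), 'orientation': array([ 3.000e-04,  2.674e-01,  9.636e-01, -1.100e-03]), 'contact_force': array([-9.906 , -4.6216, 20.608 ]), 'opening': np.float64(0.0039)}
cam [1.434 0.428 1.049]
{'time': np.float64(14.5167), 'qpos': array([ 0.1991,  0.7197, -0.5287,  1.6523,  0.4441,  0.8922,  0.5243]), 'position': array([0.647 , 0.0844, 0.0679]), 'orientation': array([ 3.000e-04,  2.673e-01,  9.636e-01, -1.000e-03]), 'contact_force': array([-11.108 ,  -4.3928,  21.1131]), 'opening': np.float64(-0.0015)}
cam [ 0.025 -0.948  1.247]
```

View pics/c6.png

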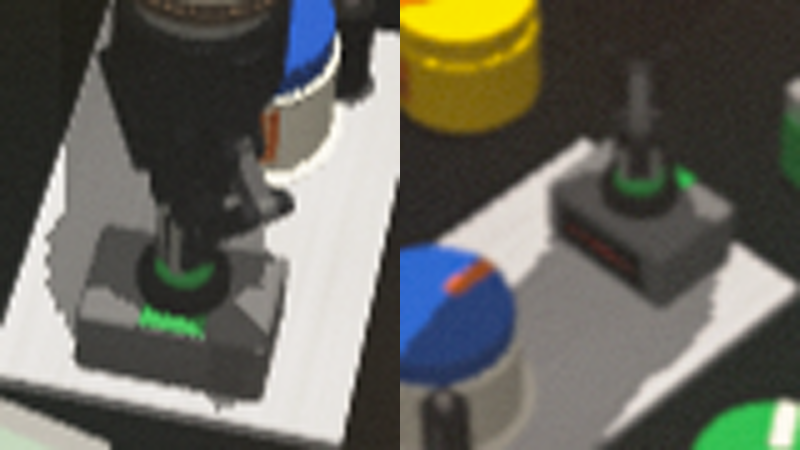

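View pics/wrist16.png

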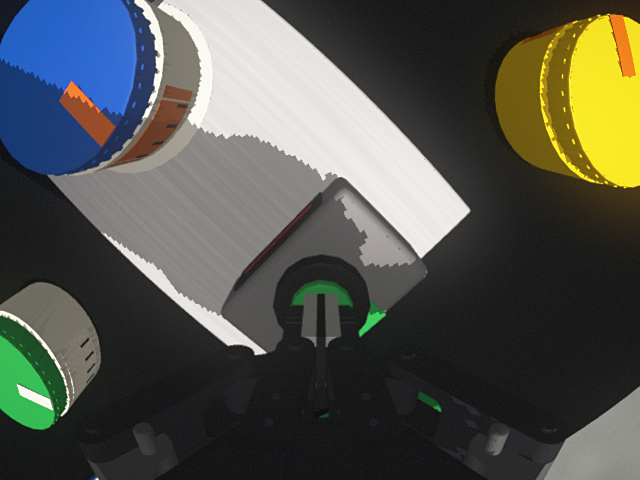

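```bash
python3 - <<'E'
from meas import *
m,p=ld("pics/wrist16.npz")
T=np.array([.6471,.0844]); X=np.array([-.857,.515]); Y=np.array([.515,.857])
for z in(.066,.068,.07):
    for uv in[(321,281),(321,293),(302,293),(340,293),(289,300),(355,300),(320,257)]:
        P=onz(m,uv,z,1)[:2]-T; print(z,uv,(P@X*1e3).round(1),(P@Y*1e3).round(1))
print("tcp px",proj(m,[*T,.068],1))
cv2.imwrite("pics/c7.png",cv2.resize(p[230:370,240:400,::-1],None,fx=5,fy=4.2,interpolation=cv2.INTER_CUBIC))
m,p=ld("pics/wrist15.npz"); cv2.imwrite("pics/c8.png",cv2.resize(p[200:330,250:400,::-1],None,fx=4.5,fy=4.5,interpolation=cv2.INTER_CUBIC))
E
```

```text
0.066 (321, 281) 14.0 -0.3
0.066 (321, 293) 8.4 -0.3
0.066 (302, 293) 8.3 -8.5
0.066 (340, 293) 8.3 7.9
0.066 (289, 300) 4.9 -14.2
0.066 (355, 300) 4.9 14.5
0.066 (320, 257) 24.9 -0.7
0.068 (321, 281) 14.9 -0.3
0.068 (321, 293) 9.3 -0.3
0.068 (302, 293) 9.3 -8.4
0.068 (340, 293) 9.3 7.8
0.068 (289, 300) 5.9 -14.0
0.068 (355, 300) 5.9 14.3
0.068 (320, 257) 25.6 -0.7
0.07 (321, 281) 15.8 -0.3
0.07 (321, 293) 10.3 -0.3
0.07 (302, 293) 10.2 -8.3
0.07 (340, 293) 10.2 7.7
0.07 (289, 300) 6.9 -13.8
0.07 (355, 300) 6.9 14.1
0.07 (320, 257) 26.3 -0.7
tcp px (np.float64(321.6916163475585), np.float64(312.2250258377554))
```

View pics/c7.png

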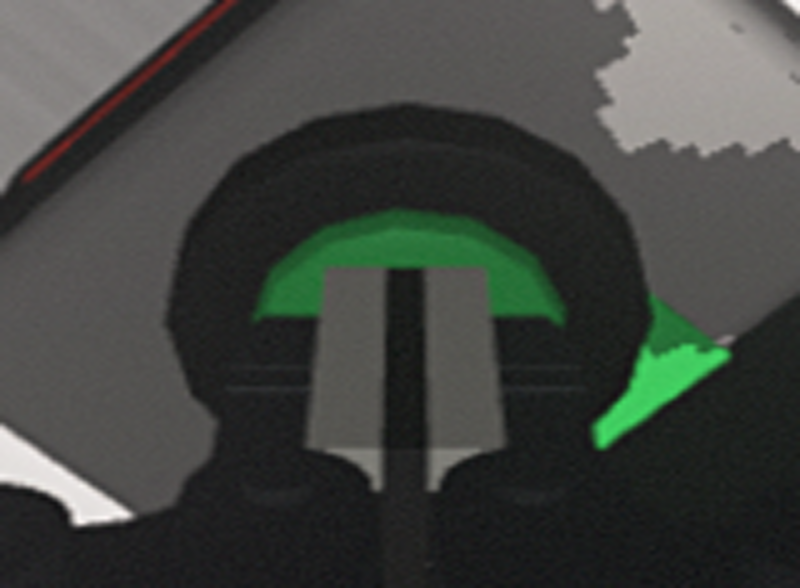

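View pics/c8.png

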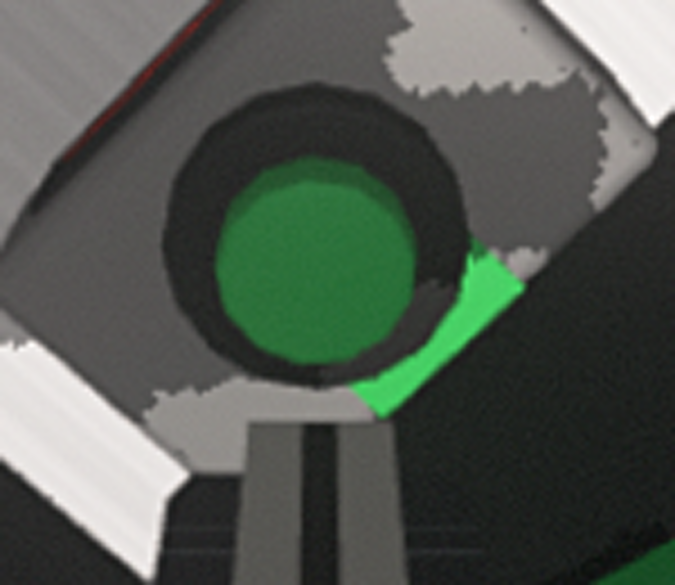

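Emit:
carry_out(
  plan=[
    [[0,0,-0.01,0,1],[0,0,-0.03,0,1],[0,0,-0.06,0,1],[0,0,-0.06,0,1]],
  ],
)

```text
time: 14.9
position: [0.6517, 0.0865, 0.1311]
orientation: [0.005, 0.267, 0.964, 0.002]
contact_force: [1.4, -0.3, 0.8]
opening: 0.002
```

```bash
python3 - <<'E'
from meas import *
z=np.load("pics/wrist15.npz"); m,p=ld("pics/wrist15.npz"); d=z["d"]
def P3(u,v,d_):
    c,r=ray(m,u,v,1); R=cv2.Rodrigues(m["rvec"])[0]; return c+r*d_/((R@r)[2])
for uv in [(320,258),(310,262),(320,245),(295,255),(320,225),(348,250),(292,240),(320,280),(280,270),(290,180),(340,190),(150,100),(280,100)]:
    dd=d[uv[1],uv[0]]; print(uv,dd.round(4),P3(*uv,dd).round(4) if dd>0 else None)
E
```

```text
(320, 258) 0.2245 [0.6452 0.0856 0.0747]
(310, 262) 0.2248 [0.6442 0.0791 0.0751]
(320, 245) 0.2216 [0.638  0.0899 0.0751]
(295, 255) 0.2347 [0.6385 0.0711 0.0645]
(320, 225) 0.2294 [0.6299 0.0947 0.064 ]
(348, 250) 0.2336 [0.6528 0.1015 0.0646]
(292, 240) 0.2313 [0.629  0.0749 0.0649]
(320, 280) 0.2292 [0.6577 0.078  0.0743]
(280, 270) 0.251 [0.6457 0.0535 0.0522]
(290, 180) 0.2746 [0.6007 0.086  0.0101]
(340, 190) 0.2349 [0.6194 0.1158 0.0519]
(150, 100) 0.1868 [0.5111 0.0525 0.0835]
(280, 100) 0.2565 [0.5458 0.1111 0.0102]
```

Emit:
carry_out(
  plan=[
    [[0,0,0.01,0,1],[0,0,0.025,0,1],[0,0,0.036,0,1],[0,0,0.042,0,1],[0,0,0.045,0,1],[0,0,0.045,0,1],[0,0,0.045,0,1]],
  ],
)

```text
time: 15.48
position: [0.647, 0.0851, 0.0786]
orientation: [-0.001, 0.267, 0.964, -0.0]
contact_force: [0.1, -0.1, -0.0]
opening: -0.005
```

Emit:
carry_out(
  plan=[
    [[0,0,0.0015,0,1],[0,0,0.0015,0,1]],
  ],
)

```text
time: 15.65
position: [0.6476, 0.085, 0.0781]
orientation: [0.0, 0.267, 0.964, 0.0]
contact_force: [0.4, -0.2, 0.3]
opening: 0.0
```

Emit:
carry_out(
  plan=[
    [[0,0,0.0015,0,1],[0,0,0.0015,0,1]],
  ],
)

```text
time: 15.82
position: [0.6474, 0.0848, 0.0765]
orientation: [0.0, 0.267, 0.964, 0.0]
contact_force: [-0.3, 0.6, -0.3]
opening: 0.001
```

Emit:
carry_out(
  plan=[
    [[0,0,0.0015,0,1],[0,0,0.0015,0,1]],
  ],
)

```text
time: 15.98
position: [0.6472, 0.0847, 0.0747]
orientation: [0.0, 0.267, 0.964, -0.0]
contact_force: [0.0, 0.5, -0.1]
opening: -0.0
```

Emit:
carry_out(
  plan=[
    [[0,0,0.0015,0,1],[0,0,0.0015,0,1]],
  ],
)

```text
time: 16.15
position: [0.6474, 0.0848, 0.0734]
orientation: [0.0, 0.267, 0.964, 0.0]
contact_force: [0.1, 0.3, 1.8]
opening: -0.002
```

Emit:
carry_out(
  plan=[
    [[0,0,0.0015,0,1],[0,0,0.0015,0,1]],
  ],
)

```text
time: 16.32
position: [0.6475, 0.0848, 0.0719]
orientation: [0.0, 0.267, 0.964, 0.0]
contact_force: [-0.6, -0.0, 2.8]
opening: 0.002
```

The force onset comes at z ≈ 0.074, so the 20 N at 0.068 was the button's end stop. I press on slowly to confirm.

Emit:
carry_out(
  plan=[
    [[0,0,0.0015,0,1],[0,0,0.0015,0,1]],
  ],
)

```text
time: 16.48
position: [0.6475, 0.0848, 0.0704]
orientation: [0.0, 0.267, 0.964, 0.0]
contact_force: [-1.1, -0.1, 2.6]
opening: -0.001
```

Emit:
carry_out(
  plan=[
    [[0,0,0.0015,0,1],[0,0,0.0015,0,1]],
  ],
)

```text
time: 16.65
position: [0.6474, 0.0849, 0.0689]
orientation: [0.0, 0.267, 0.964, 0.0]
contact_force: [-0.3, -0.7, 3.3]
opening: -0.002
```

Emit:
carry_out(
  plan=[
    [[0,0,0.0015,0,1],[0,0,0.0015,0,1]],
  ],
)

```text
time: 16.82
position: [0.6475, 0.0848, 0.0681]
orientation: [0.0, 0.267, 0.964, -0.0]
contact_force: [-1.4, 0.5, 8.3]
opening: 0.005
```

Emit:
carry_out(
  plan=[
    [[0,0,0.0015,0,1],[0,0,0.0015,0,1],[0,0,0.0015,0,1]],
  ],
)

```text
time: 17.07
position: [0.6476, 0.0849, 0.068]
orientation: [0.001, 0.267, 0.964, -0.0]
contact_force: [-6.5, -2.3, 18.1]
opening: 0.001
```

Emit:
carry_out(
  plan=[
    [[0,0,-0.01,0,1],[0,0,-0.03,0,1],[0,0,-0.06,0,1],[0,0,-0.09,0,1],[0.005,-0.02,-0.12,0,1],[0.01,-0.04,-0.15,0,1],[0.019,-0.06,-0.165,0,1],[0.019,-0.075,-0.165,0,1],[0.019,-0.075,-0.165,0,1],[0.019,-0.075,-0.165,0,1],[0.019,-0.075,-0.165,0,1],[0.019,-0.075,-0.165,0,1]],
  ],
)

```text
time: 18.07
position: [0.5924, 0.0315, 0.23]
orientation: [-0.001, 0.267, 0.964, 0.0]
contact_force: [-0.8, 0.4, -1.0]
opening: 0.003
```

```bash
python3 look.py wrist 17; python3 look.py side 17; python3 - <<'E'
from meas import *
m,p=ld("pics/wrist17.npz"); lid(m,p,1,(150,460,30,350))
E
```

```text
{'time': np.float64(18.0667), 'qpos': array([ 0.3837,  0.4376, -0.6301,  1.6944,  0.282 ,  1.1031,  0.7008]), 'position': array([0.5924, 0.0315, 0.23  ]), 'orientation': array([-7.000e-04,  2.667e-01,  9.638e-01,  4.000e-04]), 'contact_force': array([-0.8002,  0.4323, -1.041 ]), 'opening': np.float64(0.0028)}
cam [0.526 0.071 0.373]
{'time': np.float64(18.1167), 'qpos': array([ 0.3835,  0.4376, -0.63  ,  1.6944,  0.282 ,  1.1032,  0.7009]), 'position': array([0.5923, 0.0316, 0.23  ]), 'orientation': array([-7.000e-04,  2.665e-01,  9.638e-01,  4.000e-04]), 'contact_force': array([0.5358, 0.2736, 0.0037]), 'opening': np.float64(-0.002)}
cam [ 0.025 -0.948  1.247]
lid [0.4967 0.0454] r 0.0419 inl 1.0 home frame mm -1.2 0.2 tab world 13.405928175253852 line 15.660357 rel -1.09407182474615 0.027081309441668814
```

View pics/wrist17.png

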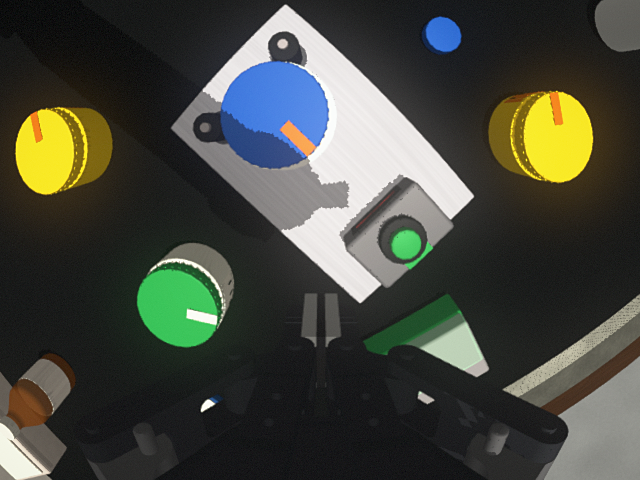

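View pics/side17.png

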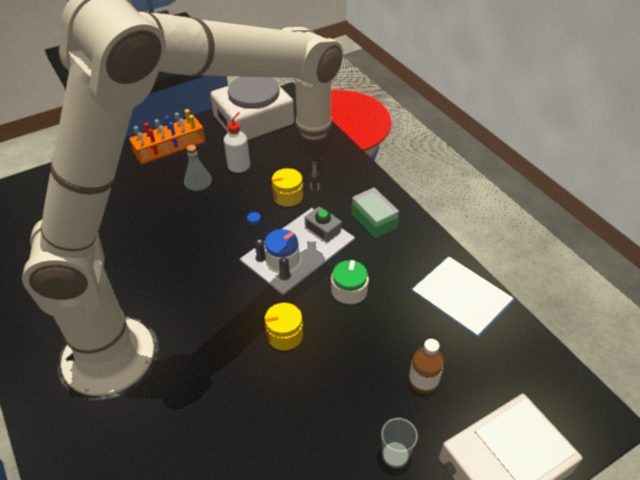

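The jar at (275,115) touches both rollers at (285,44) and (207,127), and its tab at (297,137) points at the window. The button at (405,245) is up, and nothing else has moved in the side view.

```bash
python3 -c "
from cell import bot
print(bot.hand_in())"
```

```text
the job is handed in; nothing more can be done
None
```

I pushed the jar back against both rollers, turned it about 59° with one fingertip stroke, pressed the button to its stop and let it come up. I handed the job in at about 18 s of the 70 s allowed; the hand-in gives no verdict.

- **Jar:** in the last picture its centre is about 1.2 mm from my measured home, touching both rollers. The label is about 1° off the window's direction, and the jar stands upright.
- **Force on the jar:** the highest reading while pressing was about 12 N, against the 16 N limit. I read it only at the end of each move, so brief peaks in between were not seen.
- **Button:** I pressed it twice. The first press read 20 N, which I had not expected, so I repeated it slowly. Contact came at z ≈ 0.074 and the hard stop at 0.068. That is the stated 6 mm of travel, but about 4 mm higher than the given 70 mm for the button's top. The cause could be calibration or the true length of the fingertip. The button is up again in the last picture.
- **Other things:** everything else on the bench looks unmoved in the side view, and the arm is clear of everything.
- **Checks that disagreed:**
  - A slanted view before the press put the label at −4°; I discounted it because it also took in the lid's side.
  - My estimate of home differed by 1 to 2 mm between methods (rollers, pale disc, seated jar).

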